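# Slide the hook carrier round the bent hook rail to its stop

## Robot

A 7-joint arm with a two-finger parallel gripper is mounted at the origin on the work surface. World frame = base frame: x ahead of the robot, y to its left, z up, the work surface at z = 0. Lengths are in m, angles in rad, forces in N, time in s.
With the tool pointing down it reaches from about 0.425 to 0.925 m from the base axis. Payload 6.8 kg.
Tool frame: the origin (TCP) lies midway between the tips of the shut fingers; the grasp point (between the pads) lies 19 mm behind it; z points along the fingers, y is the direction in which the jaws open and shut (so a half turn about z gives the same grasp; the last joint's range is limited). The gripper opens to 85 mm and grips with 20 to 120 N. Pads are 22 mm wide; open, the fingers measure 114 mm over their backs; the gripper's body (76 mm by 85 mm) begins 54 mm behind the grasp point. The pads swing forward as they close: fully open they stand 13 mm farther back than shut.
Start: joints at [-1.259, 0.477, 0.022, 1.555, -0.011, 1.109, -0.083], TCP at [0.275, 0.616, 0.231] pointing down, gripper open.
Joint ranges: [-2.96, 2.96], [-0.34, 2.1], [-1.41, 1.46], [0.24, 2.44], [-1.37, 4.51], [0.17, 1.92], [-2.96, 2.96]. Speed limits (rad/s): [2.39, 2.39, 3.14, 3.14, 3.14, 3.14, 3.14].

## Interface

Orientations are given as a unit quaternion [w, x, y, z].
In Python, from station import bot gives the robot as it stands. The module is installed in compiled form; this text tells all that it offers.
- The arm moves only by the tool play_rows, never from a script. Its argument "motion" is a list of rows, each a list of 2 entries, a list of its own where there are three numbers: the shift along the tool's x, y, z as a fraction of full scale, then the turn, a rotation vector about the tool's x, y, z as a fraction of full scale. In form: [[[tx, ty, tz], [rx, ry, rz]], ...]. A call has 1 to 8 rows; each row is the pose to reach, as a shift and turn from the pose measured when the call began, along the tool's axes at that moment, turning the shorter way round; what a row does not reach only later rows make up. Full scale, the value 1, is 400 mm for a shift and 360 degrees for a turn. A row lasts 1/10 s, in which the tool goes at most 50 mm and 8.59 degrees, less where a joint would pass 70% of its speed; a pose out of reach is approached as far as the arm can. A call with a number of a shift or a turn outside -1 to 1 is refused whole. A call with a gripper value outside its range is refused whole. "fingers" is the finger opening in mm, from 0 to 85.4, set as the call begins (left out, the last holds). The fingers move at their own pace and stop on an object; "grip_force" is the grip in N (left out, the last holds). Time passes only in rows, so rows that repeat a pose let the fingers close. It gives the time, the measured TCP pose, the force and the opening at its end, in the units of the state.
- bot.get_obs(): the state, without advancing time (a new reading comes with each control period).
- bot.read_camera(name): name is "scene" or "top" or "wrist"; returns a dict with "pixels" (400x640x3 uint8, red, green, blue), "range_z" (400x640 float32, m along the optical axis (not along the pixel's ray), 0 where there is no reading), "fovy" (degrees; the focal length in pixels is half the picture's height over the tangent of half this angle, whatever the lens; pixels are square), "cx", "cy" (the principal point, pixels), "pose" (4x4, takes a point from camera to world coordinates). Camera axes: x right, y down, z forward; pixel columns grow to the right and rows downward; lengths in m; the calibration is good to about 2 mm. The wrist camera is an equidistant fisheye: a pixel r from the principal point sees the ray r / f radians off the axis. A picture is of the moment at which its call begins.
- bot.hand_in(): hands the job in, once; it reports no verdict.
The state is a dict: "t": time; "q": joint angles; "joint_vel": joint speeds; "joint_torque": joint torques, N m; "eef_pos": TCP position; "tool_rot": TCP orientation; "contact_force": force on the tool from outside, world axes, zero at the start; "torque": the same for the moment, N m; "gripper_width": opening from 0.0 (shut) to 1.0 (fully open).
Only numpy, scipy, OpenCV 4.12 (cv2) and the standard library are available. Lean on these libraries where they do the work, as an engineer would, in place of code of your own. Each camera call takes 0.05 s, during which the arm holds its last target.

## Task

Slide the wooden hook carrier along the bent steel hook rail and round the bend, turning it with the rod so that it does not bind, until it meets the stop sleeve of the black clamp collar near the other end, and press it there gently but surely for a moment. Do not shift the collar or strain the rail, let the carrier hang where it was pressed home, and leave the mug, spice jar, pepper mill and crock alone.

Things in the scene. Friction and masses are not known exactly. Their poses are not given: they have to be found in the camera images.
- rail: Fixed hook rail: a 10 mm steel rod, axis level at 200 mm height, on a thin post at each end. Origin on the counter below the bend's start. In its frame the straight entry part runs along +y from (0,0) to a post at y=160 mm; from (0,0) the rod bends towards -x: arc of radius 120 mm about (-120,0), 80 degrees. Rigid: more than 15 N from the carrier strains it, so feel the side force and yield.
- bend_end (a point): Point on the rod's axis where the bend ends and the last straight part begins, (-99, -118, 200) mm in the rail's frame. From here the rod runs straight along (-0.985, -0.174) of the rail's frame for 118 mm, then turns down into the second post at 130 mm.
- carrier_mid (a point): Hook carrier on the entry part: a pale wooden block 30 mm wide (x), 34 long (y, along the rod), 32 high, 0.14 kg, with a 13 mm bore along y and a steel hook reaching 60 mm below. Point: block's centre, on the bore axis; hanging, it is 1.5 mm below the rod's axis. Hangs upright. Pinch it from above across the 30 mm. Travels to its own -y. Drag 1 to 2 N; 3 mm play, some 1.8 mm sideways on the arc.
- collar: Black clamp collar, 26 mm in diameter, 14 long on the last straight part. Origin: its centre; y points along the rod to the arriving carrier. A grey stop sleeve, 20 mm in diameter, stands 2 to 14 mm out of its +y face, unmeasured: contact comes with the carrier's centre 26 to 38 mm along this y (feel for it). The collar slips above about 7 N; press with 3.5 to 6 N for half a second.
- mug: White ceramic mug, 80 mm wide and 90 mm high, inside the bend under the rail; origin at the centre of its underside. Leave alone.
- spice_jar: Small spice jar, 48 mm wide, 85 mm high, beyond the rail; origin at the centre of its underside. Leave alone.
- pepper_mill: Dark wooden pepper mill, 52 mm wide, 140 mm high, to the right of the rail; origin at the centre of its underside. Leave alone.
- crock: White ceramic utensil crock, 124 mm wide, with utensils up to 310 mm high, at the right; origin at the centre of its underside. Leave alone.
Not all that is in view belongs to the job. Leave any turquoise look-alike of the part that bears carrier_mid alone.

How it is judged:
On the way, in this order (a step that is already met when the one before it is completed fails the run):
1. the carrier is on the last straight part, turned in line with it (angle between the y axis of carrier_mid and the y axis of collar, either way round below 0.17 rad and y of carrier_mid in the frame of collar below 0.06 m and distance between carrier_mid and collar below 0.06 m), for 0.05 s.
2. the carrier is pressed against the stop with at least 3 N for 0.3 s (contact force between carrier and collar above 3 N), for 0.3 s.
At the end, for the whole second after the job is handed in: The carrier hangs at rest on the last straight part of the rail, let go, upright within 17 degrees and in line with the rod, its centre less than 39.5 mm along the collar's y (where the stop sleeve can stand), and the collar is within 2 mm of where it was (y of carrier_mid in the frame of collar below 0.0395 m and distance between carrier_mid and collar below 0.041 m and angle between the y axis of carrier_mid and the y axis of collar, either way round below 0.2 rad and angle between carrier_mid's own z axis and vertical below 0.3 rad and distance of collar from where it was at the start of the episode below 0.002 m and linear speed of carrier below 0.02 m/s); the robot touches nothing.
It fails at once if the collar is shifted along the rail by more than 2 mm (distance of collar from where it was at the start of the episode above 0.002 m).
It fails at once if the carrier or the fingers load the rail with more than 15 N (contact force between any of carrier, the fingers and rail above 15 N).
It fails at once if the mug, spice jar, pepper mill or crock is moved more than 30 mm (distance of any of mug, spice_jar, pepper_mill, crock from where it was at the start of the episode above 0.03 m).
It also fails if it takes over 64 s, if anything falls off the work surface, if the arm or the gripper's body presses on something with over 40 N, if the wrist force passes 120 N, or if a joint passes its speed limit or range.

## Working session

There is one attempt and no reset: what is moved stays moved. The work goes in short steps, Python scripts to look and compute and a tool call to move; the robot and the scene stay as the last step left them, time stands still between calls to the robot, and variables do not carry over. Pictures are saved under pics/ and viewed, and the job is handed in when it is done.

Besides the shell and the picture viewer there is one more tool, called by a JSON object that holds its "method" and its "body", one argument or row to a line. play_rows: Moves the arm, as the interface text tells. Shift numbers are shares of 400 mm and turn numbers shares of 360 degrees, none past 1 either way. Its arguments: {"type":"object","properties":{"motion":{"type":"array"},"fingers":{"type":"number"},"grip_force":{"type":"number"}},"required":["motion"]}

```bash
mkdir -p pics; cat > h.py <<'E'
import numpy as np, cv2
from station import bot
def grab(n):
    c=bot.read_camera(n); return c
def f_of(c): return c['pixels'].shape[0]/2/np.tan(np.radians(c['fovy'])/2)
def save(c,fn): cv2.imwrite('pics/'+fn,c['pixels'][:,:,::-1])
def pt(c,u,v,d=None):
    f=f_of(c); 
    if d is None: d=c['range_z'][int(round(v)),int(round(u))]
    p=np.array([(u-c['cx'])/f*d,(v-c['cy'])/f*d,d,1]); return (c['pose']@p)[:3]
def ray_z(c,u,v,z):
    f=f_of(c); r=c['pose'][:3,:3]@np.array([(u-c['cx'])/f,(v-c['cy'])/f,1]); o=c['pose'][:3,3]
    return o+r*(z-o[2])/r[2]
def cloud(c):
    f=f_of(c); d=c['range_z']; v,u=np.indices(d.shape)
    P=np.stack([(u-c['cx'])/f*d,(v-c['cy'])/f*d,d],-1)
    return P@c['pose'][:3,:3].T+c['pose'][:3,3]
E
python3 - <<'E'
from h import *
for n in ['scene','top','wrist']:
    c=grab(n); save(c,n+'0.png'); print(n,c['fovy'],c['cx'],c['cy'],c['pose'].round(3).tolist())
print(bot.get_obs())
E
```

```text
scene 50.78505319575904 323.43499083739454 204.20127418023293 [[-0.731, 0.407, -0.548, 1.175], [0.682, 0.463, -0.567, 0.542], [0.023, -0.788, -0.616, 0.764], [0.0, 0.0, 0.0, 1.0]]
top 48.55501625172603 317.15207208106773 197.3048572984599 [[0.011, -0.997, 0.072, 0.518], [-1.0, -0.01, 0.009, -0.066], [-0.008, -0.072, -0.997, 1.267], [0.0, 0.0, 0.0, 1.0]]
wrist 65.70646984690485 317.9303448902265 195.8587891721231 [[0.407, 0.871, 0.274, 0.205], [0.913, -0.388, -0.123, 0.648], [-0.001, 0.3, -0.954, 0.373], [0.0, 0.0, 0.0, 1.0]]
{'t': 0.15, 'q': array([-1.25912387,  0.47763878,  0.02236054,  1.55618726, -0.01153892,
        1.10929033, -0.08311819]), 'joint_vel': array([-0.00034275, -0.00380977,  0.00206777, -0.00242483, -0.00032617,
        0.00101051,  0.0016544 ]), 'joint_torque': array([ 2.24846168e-03, -5.96927083e+01,  1.60997886e+00, -2.81489378e+01,
        1.26844633e-02,  6.53702882e-03, -2.15057787e-05]), 'eef_pos': array([0.27492046, 0.61599559, 0.23054582]), 'tool_rot': array([-1.11242426e-04,  2.08363101e-01,  9.78051293e-01, -6.89112996e-04]), 'contact_force': array([0.33401183, 0.24793893, 0.22895438]), 'torque': array([-0.02239094, -0.01960723,  0.03537646]), 'gripper_width': 1.0012455109713578}
```

View pics/scene0.png

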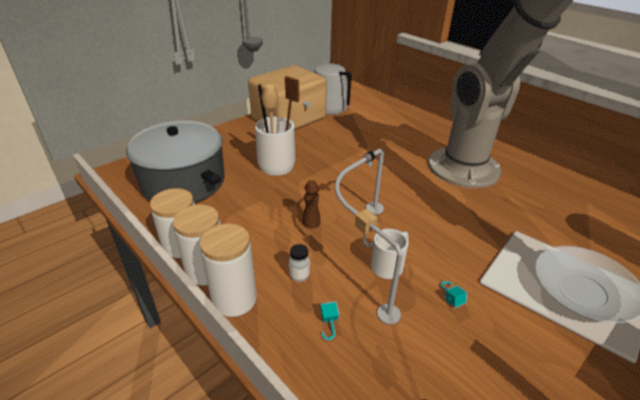

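View pics/top0.png

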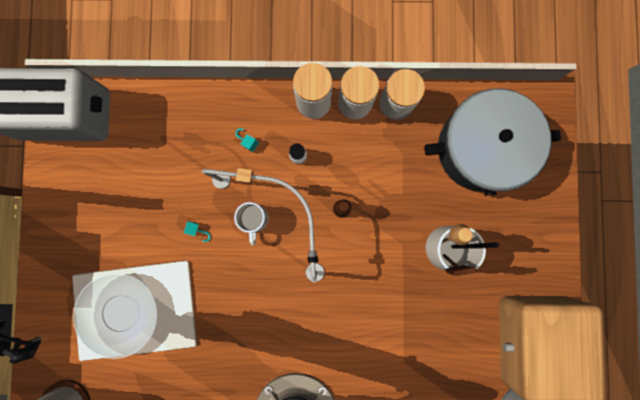

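View pics/wrist0.png

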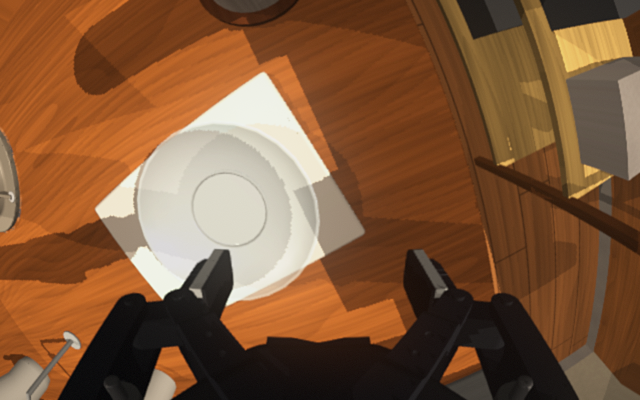

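```bash
cat > m.py <<'E'
from h import *
from scipy.optimize import least_squares
for n in ['top','scene']:
    c=grab(n); P=cloud(c); im=c['pixels'].astype(int)
    m=(abs(P[...,2]-0.203)<0.012)&(P[...,0]>.35)&(P[...,0]<.85)&(P[...,1]>-.25)&(P[...,1]<.3)&(c['range_z']>0)
    cv2.imwrite(f'pics/mask_{n}.png',cv2.resize(((m[...,None])*im[:,:,::-1]).astype(np.uint8)[100:350,150:450],None,fx=2,fy=2,interpolation=0))
    np.savez(n+'.npz',P=P,im=im,m=m,pose=c['pose'],fov=c['fovy'],cx=c['cx'],cy=c['cy'],d=c['range_z'])
    print(n,m.sum())
    hs=cv2.cvtColor(c['pixels'],cv2.COLOR_RGB2HSV)
    cv2.imwrite(f'pics/crop_{n}.png',cv2.resize(c['pixels'][120:340,180:440][:,:,::-1],None,fx=3,fy=2.7,interpolation=cv2.INTER_CUBIC))
E
python3 m.py
```

```text
top 919
scene 965
```

View pics/mask_top.png

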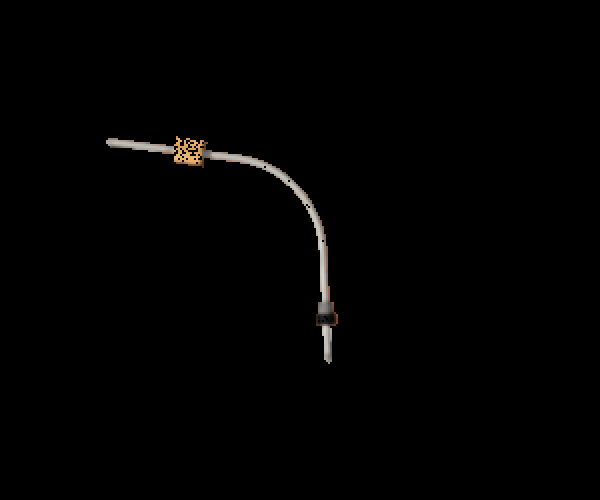

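View pics/mask_scene.png

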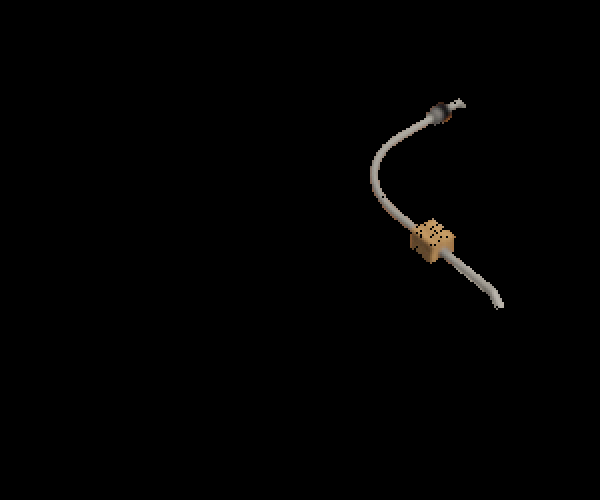

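View pics/crop_scene.png

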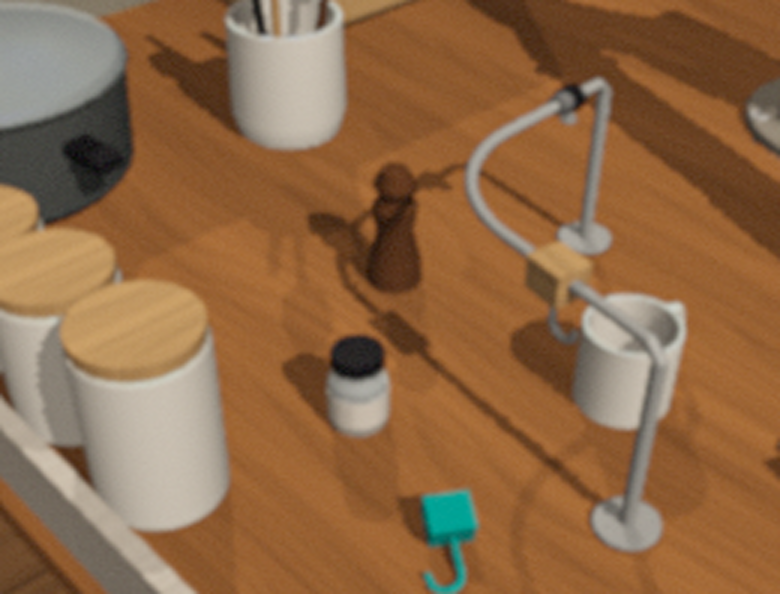

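```bash
cat > fit.py <<'E'
from h import *
from scipy.optimize import least_squares
def curve(n=400):
    a=[[0,y] for y in np.linspace(.155,0,80)]
    b=[[-.12+.12*np.cos(t),-.12*np.sin(t)] for t in np.linspace(0,np.radians(80),120)]
    e=np.array([-.12+.12*np.cos(np.radians(80)),-.12*np.sin(np.radians(80))]); d=np.array([-np.sin(np.radians(80)),-np.cos(np.radians(80))])
    c=[e+d*s for s in np.linspace(0,.125,70)]
    return np.vstack([a,b,c])
C=curve()
from scipy.spatial import cKDTree
T=cKDTree(C)
pts={};
for n in ['top','scene']:
    D=np.load(n+'.npz'); c=dict(pose=D['pose'],fovy=float(D['fov']),cx=float(D['cx']),cy=float(D['cy']),pixels=D['im'],range_z=D['d'])
    im=D['im']; m=D['m']; sat=im.max(2)-im.min(2); 
    g=m&(sat<40)&(im.max(2)>90)
    v,u=np.nonzero(g); pts[n]=np.array([ray_z(c,a,b,.2)[:2] for a,b in zip(u,v)])
    # carrier
    w=D['m']&(sat>55)&(im[...,0]>150)&(D['P'][...,2]>.2)
    Pw=D['P'][w]; print(n,len(pts[n]),'carrier top',w.sum(),np.median(Pw,0),'z pct',np.percentile(Pw[:,2],[10,50,90]))
    k=m&(im.max(2)<60); print('collar px',k.sum()); 
    vv,uu=np.nonzero(k); print('collar',ray_z(c,uu.mean(),vv.mean(),.2)); pts[n+'k']=ray_z(c,uu.mean(),vv.mean(),.2)[:2]; pts[n+'c']=np.median(Pw,0)
def tl(p,X):
    R=np.array([[np.cos(p[2]),-np.sin(p[2])],[np.sin(p[2]),np.cos(p[2])]]); return (X-p[:2])@R
for ns in (['top'],['scene'],['top','scene']):
    X=np.vstack([pts[n] for n in ns])
    def res(p):
        L=tl(p,X); d,i=T.query(L); return (L-C[i]).ravel()
    r=least_squares(res,[.68,.0,0],loss='soft_l1',f_scale=.003); p=r.x
    print(ns,p.round(4),np.degrees(p[2]),'rms',np.sqrt(np.mean(r.fun**2)))
    for n in ['top','scene']: print('  collar loc',tl(p,pts[n+'k'][None]).round(4),'carrier loc',tl(p,pts[n+'c'][None,:2]).round(4))
E
python3 fit.py
```

```text
top 624 carrier top 124 [0.64320885 0.1205033  0.21343118] z pct [0.2094482  0.21343118 0.21467552]
collar px 44
collar [ 0.44681411 -0.04764933  0.2       ]
scene 578 carrier top 183 [0.64639921 0.12745847 0.21324596] z pct [0.20606621 0.21324596 0.21449825]
collar px 23
collar [ 0.43939591 -0.04647838  0.2       ]
['top'] [ 0.638   0.0628 -0.1208] -6.923424944500642 rms 0.001998693113707075
  collar loc [[-0.1764 -0.1327]] carrier loc [[-0.0018  0.0579]]
  collar loc [[-0.184  -0.1324]] carrier loc [[0.0006 0.0652]]
['scene'] [ 0.6392  0.0634 -0.1259] -7.216351504245466 rms 0.0031360336593282793
  collar loc [[-0.1769 -0.1343]] carrier loc [[-0.0032  0.0572]]
  collar loc [[-0.1844 -0.1341]] carrier loc [[-0.0009  0.0645]]
['top', 'scene'] [ 0.6386  0.0631 -0.1224] -7.013656372988018 rms 0.0026488017978163296
  collar loc [[-0.1769 -0.1334]] carrier loc [[-0.0025  0.0575]]
  collar loc [[-0.1844 -0.1331]] carrier loc [[-0.0001  0.0648]]
```

```bash
cat >> h.py <<'E'
from scipy.spatial.transform import Rotation as Ro
RX,RY,RYAW=.6386,.0630,-.1222
def down(yaw): # tool y at yaw, z down
    y=np.array([np.cos(yaw),np.sin(yaw),0]); z=np.array([0,0,-1.]); return np.column_stack([np.cross(y,z),y,z])
def rw(lx,ly):
    c,s=np.cos(RYAW),np.sin(RYAW); return np.array([RX+c*lx-s*ly,RY+s*lx+c*ly])
def path(s): # s=arc length from bend start, negative on entry -> xy world, carrier yaw(x axis)
    L=.12*np.radians(80)
    if s<=0: p=(0,-s);a=0
    elif s<L: a=s/.12; p=(-.12+.12*np.cos(a),-.12*np.sin(a))
    else:
        a=np.radians(80); e=(-.12+.12*np.cos(a),-.12*np.sin(a)); p=(e[0]-np.sin(a)*(s-L),e[1]-np.cos(a)*(s-L))
    return rw(*p),RYAW-a
def rel(targets):
    o=bot.get_obs(); w,x,y,z=o['tool_rot']; R=Ro.from_quat([x,y,z,w]).as_matrix()
    out=[]
    for p,yaw in targets:
        t=R.T@(np.array(p)-o['eef_pos'])/.4; r=Ro.from_matrix(R.T@down(yaw)).as_rotvec()/(2*np.pi)
        out.append([[round(float(v),4) for v in t],[round(float(v),4) for v in r]])
    return out
def st():
    o=bot.get_obs(); w,x,y,z=o['tool_rot']; R=Ro.from_quat([x,y,z,w]).as_matrix()
    print('t',round(o['t'],2),'pos',o['eef_pos'].round(4),'yaw',np.degrees(np.arctan2(R[1,1],R[0,1])).round(2),'F',o['contact_force'].round(2),'M',o['torque'].round(3),'w',round(o['gripper_width']*85.4,1))
    return o
E
python3 - <<'E'
from h import *
st()
p,a=path(-.060); print(p,np.degrees(a))
L=.12*np.radians(80)
for s in (0,L,L+.04,L+.08): print(path(s))
print(rel([((.36,.50,.30),np.radians(48)),((.46,.37,.31),np.radians(29)),((p[0],p[1],.31),a)]))
E
```

```text
t 0.25 pos [0.275  0.6161 0.2309] yaw 65.95 F [ 0.52  0.65 -0.24] M [ 0.066 -0.009 -0.027] w 85.6
[0.64591377 0.12255257] -7.00154425649866
(array([0.6386, 0.063 ]), -0.1222)
(array([ 0.52577194, -0.04220818]), np.float64(-1.5184634015954637))
(array([ 0.4858267 , -0.04430054]), np.float64(-1.5184634015954637))
(array([ 0.44588147, -0.04639291]), np.float64(-1.5184634015954637))
[[[-0.3124, -0.1787, -0.1727], [-0.0001, 0.0, 0.0499]], [[-0.6731, -0.3736, -0.1975], [-0.0001, 0.0001, 0.1026]], [[-1.3497, -0.7491, -0.1971], [-0.0001, 0.0001, 0.2026]]]
```

{"method": "play_rows", "body": {
  "motion": [
    [[-0.06,-0.04,-0.08],[0,0,0.015]],
    [[-0.16,-0.09,-0.17],[0,0,0.035]],
    [[-0.27,-0.15,-0.19],[0,0,0.055]],
    [[-0.38,-0.21,-0.2],[0,0,0.075]],
    [[-0.49,-0.27,-0.2],[0,0,0.09]],
    [[-0.6,-0.33,-0.2],[0,0,0.1]],
    [[-0.67,-0.37,-0.2],[0,0,0.103]],
    [[-0.67,-0.37,-0.2],[0,0,0.103]]
  ],
  "fingers": 60,
  "grip_force": 25
}}

```text
t: 1.05
eef_pos: [0.4642, 0.365, 0.3115]
tool_rot: [0.002, 0.513, 0.858, -0.001]
contact_force: [0.5, -0.1, 0.1]
gripper_width: 0.702
```

```bash
python3 - <<'E'
from h import *
st()
p,a=path(-.060)
print(rel([((p[0],p[1],.31),a)]))
E
```

```text
t 1.05 pos [0.4642 0.365  0.3115] yaw 28.22 F [ 0.46 -0.12  0.11] M [0.056 0.008 0.044] w 60.0
[[[-0.7488, 0.1138, 0.0066], [0.0003, 0.0006, 0.0978]]]
```

{"method": "play_rows", "body": {
  "motion": [
    [[-0.1,0.015,0],[0,0,0.015]],
    [[-0.22,0.03,0],[0,0,0.035]],
    [[-0.34,0.05,0],[0,0,0.055]],
    [[-0.46,0.07,0],[0,0,0.075]],
    [[-0.58,0.09,0],[0,0,0.09]],
    [[-0.69,0.105,0.005],[0,0,0.098]],
    [[-0.749,0.114,0.007],[0,0.0006,0.098]],
    [[-0.749,0.114,0.007],[0,0.0006,0.098]]
  ]
}}

```text
t: 1.85
eef_pos: [0.6475, 0.1178, 0.3095]
tool_rot: [0.001, 0.751, 0.66, 0.0]
contact_force: [-0.3, -0.2, 0.4]
gripper_width: 0.702
```

```bash
python3 - <<'E'
from h import *
st()
for n in ['wrist','top']:
    c=grab(n); save(c,n+'1.png')
p,a=path(-.060)
print(rel([((p[0],p[1],.31),a)]))
E
```

```text
t 1.85 pos [0.6475 0.1178 0.3095] yaw -7.43 F [-0.34 -0.18  0.42] M [-0.002  0.027 -0.001] w 60.0
[[[-0.0009, 0.0004, -0.0014], [0.0001, -0.0002, -0.0002]]]
```

View pics/wrist1.png

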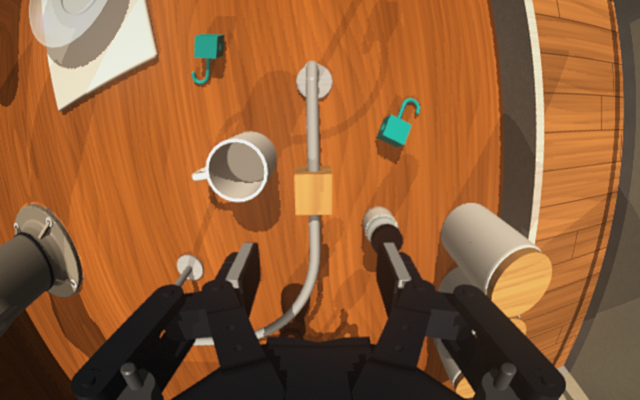

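```bash
cat >> h.py <<'E'
def wcloud(c):
    f=f_of(c); d=c['range_z']; v,u=np.indices(d.shape); x=u-c['cx'];y=v-c['cy']; r=np.hypot(x,y)+1e-9; th=r/f
    k=np.tan(th)/r; P=np.stack([x*k*d,y*k*d,d],-1); return P@c['pose'][:3,:3].T+c['pose'][:3,3]
def wray(c,u,v,z):
    f=f_of(c); x=u-c['cx'];y=v-c['cy']; r=np.hypot(x,y)+1e-9; k=np.tan(r/f)/r
    d=c['pose'][:3,:3]@np.array([x*k,y*k,1]); o=c['pose'][:3,3]; return o+d*(z-o[2])/d[2]
E
python3 - <<'E'
from h import *
from scipy.spatial import cKDTree
st()
c=grab('wrist'); P=wcloud(c); im=c['pixels'].astype(int)
loc=lambda X:(X-np.array([RX,RY]))@np.array([[np.cos(RYAW),-np.sin(RYAW)],[np.sin(RYAW),np.cos(RYAW)]])
m=(P[...,2]>.205)&(P[...,2]<.222)&(im[...,0]>150)&(im[...,0]-im[...,2]>55)
v,u=np.nonzero(m); sel=(abs(u-313)<35)&(abs(v-192)<40); Q=P[m][sel]
print('z',np.percentile(Q[:,2],[5,50,95]))
l=loc(Q[:,:2]); print('block loc x',np.percentile(l[:,0],[1,50,99]),'y',np.percentile(l[:,1],[1,50,99]))
rect=cv2.minAreaRect(l.astype(np.float32)*1000); print(rect)
g=(abs(P[...,2]-.2)<.012)&(im.max(2)-im.min(2)<40)&(im.max(2)>90)
v,u=np.nonzero(g); X=np.array([wray(c,a,b,.2)[:2] for a,b in zip(u,v)]); l=loc(X)
k=(l[:,1]>.08)&(l[:,1]<.15)&(abs(l[:,0])<.02); print('rod entry x: at y',np.polyfit(l[k,1]-.1,l[k,0],1),k.sum())
k=(l[:,1]>.0)&(l[:,1]<.04)&(abs(l[:,0])<.02); print('rod x',l[k,0].mean(),k.sum())
th=np.arctan2(-l[:,1],l[:,0]+.12); rr=np.hypot(l[:,0]+.12,l[:,1])
for t in (10,30,50,70):
    k=(abs(np.degrees(th)-t)<10)&(abs(rr-.12)<.02); print(t,rr[k].mean() if k.any() else None,k.sum())
E
```

```text
t 1.95 pos [0.6458 0.1229 0.3095] yaw -7.08 F [0.16 0.7  0.  ] M [ 0.018  0.008 -0.034] w 60.4
z [0.21208101 0.21396362 0.21503854]
block loc x [-0.01635876 -0.00116837  0.01337271] y [0.04252149 0.0608686  0.07671685]
((-1.5076074600219727, 59.379329681396484), (30.185649871826172, 35.13557434082031), 0.3298374116420746)
rod entry x: at y [-0.00808094 -0.00194361] 936
rod x -0.0014102343737491603 346
10 0.11839671914827118 344
30 0.11808040544657765 305
50 0.1186768057097749 196
70 0.1186981146481063 46
```

```bash
sed -i 's/^RX,RY,RYAW=.*/RX,RY,RYAW=.6378,.0631,-.1222/' h.py; python3 - <<'E'
from h import *
st()
p,a=path(-.060)
print(rel([((p[0],p[1],.25),a),((p[0],p[1],.1805),a)]))
E
```

```text
t 2.0 pos [0.6454 0.1242 0.3095] yaw -6.96 F [-0.58  1.15 -0.83] M [ 0.022  0.055 -0.033] w 59.5
[[[-0.0042, -0.0004, 0.1488], [0.0001, -0.0002, 0.0001]], [[-0.0045, -0.0005, 0.3225], [0.0001, -0.0002, 0.0001]]]
```

{"method": "play_rows", "body": {
  "motion": [
    [[-0.0045,-0.0005,0.06],[0,0,0]],
    [[-0.0045,-0.0005,0.13],[0,0,0]],
    [[-0.0045,-0.0005,0.2],[0,0,0]],
    [[-0.0045,-0.0005,0.26],[0,0,0]],
    [[-0.0045,-0.0005,0.3],[0,0,0]],
    [[-0.0045,-0.0005,0.3225],[0,0,0]],
    [[-0.0045,-0.0005,0.3225],[0,0,0]],
    [[-0.0045,-0.0005,0.3225],[0,0,0]]
  ]
}}

```text
t: 2.8
eef_pos: [0.6457, 0.1231, 0.1815]
tool_rot: [-0.0, 0.749, 0.663, 0.001]
contact_force: [0.2, -0.2, 0.7]
gripper_width: 0.701
```

```bash
python3 - <<'E'
from h import *
st()
c=grab('wrist'); save(c,'wrist2.png')
p,a=path(-.060)
print(rel([((p[0],p[1],.1805),a)])); st()
E
```

```text
t 2.8 pos [0.6457 0.1231 0.1815] yaw -6.94 F [ 0.23 -0.2   0.68] M [-0.011 -0.019 -0.007] w 59.9
[[[-0.0009, -0.002, 0.0034], [0.0004, -0.0004, 0.0001]]]
t 2.85 pos [0.6459 0.1229 0.1818] yaw -6.95 F [-0.18 -0.06 -0.35] M [-0.028 -0.03   0.011] w 60.4
```

View pics/wrist2.png

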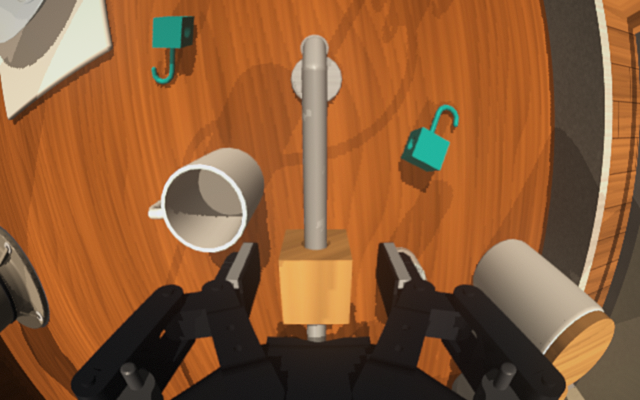

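{"method": "play_rows", "body": {
  "motion": [
    [[0,-0.001,0.001],[0,0,0]],
    [[0,-0.001,0.001],[0,0,0]],
    [[0,-0.001,0.001],[0,0,0]],
    [[0,-0.001,0.001],[0,0,0]],
    [[0,-0.001,0.001],[0,0,0]],
    [[0,-0.001,0.001],[0,0,0]]
  ],
  "fingers": 20,
  "grip_force": 25
}}

```text
t: 3.45
eef_pos: [0.6455, 0.1231, 0.1821]
tool_rot: [-0.0, 0.749, 0.663, 0.002]
contact_force: [-2.9, 0.5, 4.9]
gripper_width: 0.346
```

```bash
python3 - <<'E'
from h import *
st()
c=grab('wrist'); save(c,'wrist3.png')
st()
E
```

```text
t 3.45 pos [0.6455 0.1231 0.1821] yaw -6.95 F [-2.86  0.51  4.91] M [0.066 0.748 0.011] w 29.5
t 3.5 pos [0.6454 0.1231 0.1821] yaw -6.95 F [-4.25  0.63  6.15] M [0.034 0.73  0.044] w 29.3
```

View pics/wrist3.png

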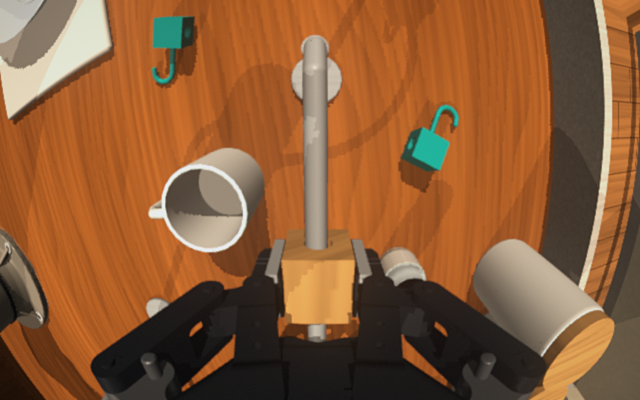

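{"method": "play_rows", "body": {
  "motion": [
    [[0,-0.001,-0.001],[0,0,0]],
    [[0,-0.002,-0.0025],[0,0,0]],
    [[0,-0.002,-0.0025],[0,0,0]]
  ]
}}

```text
t: 3.8
eef_pos: [0.6445, 0.1231, 0.1827]
tool_rot: [-0.0, 0.749, 0.663, 0.002]
contact_force: [0.3, -0.0, -1.5]
gripper_width: 0.348
```

```bash
python3 - <<'E'
from h import *
st()
E
```

```text
t 3.8 pos [0.6445 0.1231 0.1827] yaw -6.95 F [ 0.27 -0.02 -1.53] M [-0.033  0.012  0.012] w 29.7
```

{"method": "play_rows", "body": {
  "motion": [
    [[0,-0.0015,-0.002],[0,0,0]],
    [[0,-0.0025,-0.002],[0,0,0]],
    [[0,-0.0025,-0.002],[0,0,0]]
  ]
}}

```text
t: 4.1
eef_pos: [0.6434, 0.1232, 0.1834]
tool_rot: [-0.0, 0.749, 0.663, 0.002]
contact_force: [-0.7, 0.7, -2.9]
gripper_width: 0.345
```

```bash
python3 - <<'E'
from h import *
st()
E
```

```text
t 4.1 pos [0.6434 0.1232 0.1834] yaw -6.95 F [-0.73  0.73 -2.87] M [ 0.029  0.02  -0.012] w 29.4
```

{"method": "play_rows", "body": {
  "motion": [
    [[0,-0.0015,0],[0,0,0]],
    [[0,-0.0025,0],[0,0,0]],
    [[0,-0.0025,0],[0,0,0]]
  ]
}}

```text
t: 4.4
eef_pos: [0.643, 0.1232, 0.1837]
tool_rot: [0.0, 0.749, 0.663, 0.002]
contact_force: [2.7, -0.6, -1.7]
gripper_width: 0.345
```

```bash
python3 - <<'E'
from h import *
st()
E
```

```text
t 4.4 pos [0.643  0.1232 0.1837] yaw -6.96 F [ 2.69 -0.62 -1.73] M [-0.084 -0.528  0.021] w 29.4
```

```bash
cat >> h.py <<'E'
RX,RY=.6369,.0631
DX,DY,DYAW=0.,0.,0.
Z=.1838
L=.12*np.radians(80)
def tp(s):
    p,a=path(s)
    k=.0006*np.clip((s+.017)/.034,0,1)*np.clip((L+.017-s)/.034,0,1)
    p=p-k*np.array([np.cos(a),np.sin(a)])
    return (p[0]+DX,p[1]+DY,Z),a+DYAW
def go(ss):
    for r in rel([tp(x) for x in ss]): print(r)
E
python3 - <<'E'
from h import *
st(); go([-.06,-.055,-.045,-.035,-.025,-.018,-.015])
E
```

```text
t 4.4 pos [0.643  0.1232 0.1837] yaw -6.96 F [ 2.69 -0.62 -1.73] M [-0.084 -0.528  0.021] w 29.4
[[-0.0011, 0.0031, -0.0003], [0.0005, -0.0004, 0.0001]]
[[-0.0136, 0.0031, -0.0003], [0.0005, -0.0004, 0.0001]]
[[-0.0386, 0.003, -0.0004], [0.0005, -0.0004, 0.0001]]
[[-0.0636, 0.003, -0.0004], [0.0005, -0.0004, 0.0001]]
[[-0.0886, 0.003, -0.0005], [0.0005, -0.0004, 0.0001]]
[[-0.1061, 0.003, -0.0005], [0.0005, -0.0004, 0.0001]]
[[-0.1136, 0.0029, -0.0006], [0.0005, -0.0004, 0.0001]]
```

{"method": "play_rows", "body": {
  "motion": [
    [[-0.001,0.003,0],[0,0,0]],
    [[-0.0135,0.003,0],[0,0,0]],
    [[-0.0385,0.003,0],[0,0,0]],
    [[-0.0635,0.003,0],[0,0,0]],
    [[-0.0885,0.003,0],[0,0,0]],
    [[-0.106,0.003,-0.0005],[0,0,0]],
    [[-0.1135,0.003,-0.0005],[0,0,0]],
    [[-0.1135,0.003,-0.0005],[0,0,0]]
  ]
}}

```text
t: 5.2
eef_pos: [0.6388, 0.0773, 0.1839]
tool_rot: [0.0, 0.749, 0.663, 0.002]
contact_force: [0.7, 0.3, -0.8]
gripper_width: 0.346
```

```bash
python3 - <<'E'
from h import *
st(); go([-.015,-.011,-.007,-.003,.001,.004,.005])
E
```

```text
t 5.2 pos [0.6388 0.0773 0.1839] yaw -7.01 F [ 0.7   0.35 -0.83] M [-0.02  -0.005  0.008] w 29.6
[[0.0017, -0.0004, 0.0002], [0.0005, -0.0004, -0.0]]
[[-0.0083, -0.0005, 0.0002], [0.0005, -0.0004, -0.0]]
[[-0.0183, -0.0007, 0.0002], [0.0005, -0.0004, -0.0]]
[[-0.0283, -0.0009, 0.0001], [0.0005, -0.0004, -0.0]]
[[-0.0383, -0.0011, 0.0001], [0.0005, -0.0004, 0.0013]]
[[-0.0458, -0.0014, 0.0001], [0.0005, -0.0004, 0.0053]]
[[-0.0483, -0.0015, 0.0001], [0.0005, -0.0004, 0.0066]]
```

```bash
python3 - <<'E'
from h import *
go([-.011,-.006,-.001,.004,.009,.013,.015])
E
```

```text
[[-0.0083, -0.0005, 0.0002], [0.0005, -0.0004, -0.0]]
[[-0.0208, -0.0008, 0.0002], [0.0005, -0.0004, -0.0]]
[[-0.0333, -0.001, 0.0001], [0.0005, -0.0004, -0.0]]
[[-0.0458, -0.0014, 0.0001], [0.0005, -0.0004, 0.0053]]
[[-0.0582, -0.0022, 0.0001], [0.0005, -0.0005, 0.0119]]
[[-0.0681, -0.0033, 0.0], [0.0005, -0.0005, 0.0172]]
[[-0.073, -0.004, 0.0], [0.0005, -0.0005, 0.0199]]
```

{"method": "play_rows", "body": {
  "motion": [
    [[-0.0085,-0.0005,0],[0,0,0]],
    [[-0.021,-0.001,0],[0,0,0]],
    [[-0.0335,-0.001,0],[0,0,0.001]],
    [[-0.046,-0.0015,0],[0,0,0.005]],
    [[-0.058,-0.002,0],[0,0,0.012]],
    [[-0.068,-0.0035,0],[0,0,0.017]],
    [[-0.073,-0.004,0],[0,0,0.02]],
    [[-0.073,-0.004,0],[0,0,0.02]]
  ]
}}

```text
t: 6.0
eef_pos: [0.6335, 0.0481, 0.1838]
tool_rot: [0.0, 0.789, 0.614, 0.002]
contact_force: [0.1, -0.8, -3.2]
gripper_width: 0.353
```

```bash
python3 - <<'E'
from h import *
st(); go([.015,.019,.024,.029,.034,.038,.040])
E
```

```text
t 6.0 pos [0.6335 0.0481 0.1838] yaw -14.27 F [ 0.1  -0.77 -3.16] M [-0.006 -0.018  0.016] w 30.2
[[0.001, -0.0, 0.0001], [0.0005, -0.0005, -0.0003]]
[[-0.0089, -0.0002, 0.0], [0.0005, -0.0005, 0.005]]
[[-0.0214, -0.0009, -0.0], [0.0005, -0.0005, 0.0116]]
[[-0.0337, -0.0021, -0.0], [0.0005, -0.0005, 0.0183]]
[[-0.0461, -0.0037, -0.0001], [0.0004, -0.0005, 0.0249]]
[[-0.0559, -0.0055, -0.0001], [0.0004, -0.0005, 0.0302]]
[[-0.0607, -0.0064, -0.0001], [0.0004, -0.0005, 0.0329]]
```

Still free of side load (moments near zero). Continue.

{"method": "play_rows", "body": {
  "motion": [
    [[-0.009,0,0],[0,0,0.005]],
    [[-0.0215,-0.001,0],[0,0,0.0115]],
    [[-0.0335,-0.002,0],[0,0,0.018]],
    [[-0.046,-0.0035,0],[0,0,0.025]],
    [[-0.056,-0.0055,0],[0,0,0.03]],
    [[-0.0605,-0.0065,0],[0,0,0.033]],
    [[-0.0605,-0.0065,0],[0,0,0.033]]
  ]
}}

```text
t: 6.7
eef_pos: [0.6248, 0.0249, 0.1837]
tool_rot: [0.0, 0.849, 0.528, 0.002]
contact_force: [0.1, 1.0, -1.9]
gripper_width: 0.347
```

```bash
python3 - <<'E'
from h import *
st(); go([.040,.044,.049,.054,.059,.063,.065])
E
```

```text
t 6.7 pos [0.6248 0.0249 0.1837] yaw -26.22 F [ 0.11  1.   -1.87] M [0.064 0.021 0.001] w 29.6
[[0.0008, 0.0001, -0.0001], [0.0004, -0.0005, -0.0003]]
[[-0.0092, 0.0, -0.0002], [0.0004, -0.0005, 0.005]]
[[-0.0216, -0.0006, -0.0002], [0.0003, -0.0005, 0.0116]]
[[-0.034, -0.0018, -0.0003], [0.0003, -0.0005, 0.0182]]
[[-0.0463, -0.0035, -0.0003], [0.0003, -0.0006, 0.0249]]
[[-0.0561, -0.0052, -0.0003], [0.0003, -0.0006, 0.0302]]
[[-0.061, -0.0062, -0.0004], [0.0003, -0.0006, 0.0328]]
```

{"method": "play_rows", "body": {
  "motion": [
    [[-0.009,0,0],[0,0,0.005]],
    [[-0.0215,-0.0005,0],[0,0,0.0115]],
    [[-0.034,-0.002,0],[0,0,0.018]],
    [[-0.0465,-0.0035,0],[0,0,0.025]],
    [[-0.056,-0.005,0],[0,0,0.03]],
    [[-0.061,-0.006,0],[0,0,0.033]],
    [[-0.061,-0.006,0],[0,0,0.033]]
  ]
}}

```text
t: 7.4
eef_pos: [0.6117, 0.0037, 0.1837]
tool_rot: [-0.0, 0.899, 0.437, 0.002]
contact_force: [-0.4, -0.0, -2.1]
gripper_width: 0.352
```

```bash
python3 - <<'E'
from h import *
st(); go([.065,.069,.074,.079,.084,.088,.090])
E
```

```text
t 7.4 pos [0.6117 0.0037 0.1837] yaw -38.16 F [-0.44 -0.01 -2.11] M [-0.006  0.016  0.014] w 30.1
[[0.001, -0.0005, -0.0002], [0.0003, -0.0006, -0.0003]]
[[-0.0089, -0.0006, -0.0002], [0.0003, -0.0006, 0.005]]
[[-0.0213, -0.0013, -0.0003], [0.0002, -0.0006, 0.0116]]
[[-0.0337, -0.0024, -0.0003], [0.0002, -0.0006, 0.0182]]
[[-0.046, -0.0041, -0.0004], [0.0002, -0.0006, 0.0249]]
[[-0.0558, -0.0058, -0.0004], [0.0002, -0.0006, 0.0302]]
[[-0.0607, -0.0068, -0.0004], [0.0002, -0.0006, 0.0328]]
```

{"method": "play_rows", "body": {
  "motion": [
    [[-0.009,-0.0005,0],[0,0,0.005]],
    [[-0.0215,-0.0015,0],[0,0,0.0115]],
    [[-0.0335,-0.0025,0],[0,0,0.018]],
    [[-0.046,-0.004,0],[0,0,0.025]],
    [[-0.056,-0.006,0],[0,0,0.03]],
    [[-0.0605,-0.007,0],[0,0,0.033]],
    [[-0.0605,-0.007,0],[0,0,0.033]]
  ]
}}

```text
t: 8.1
eef_pos: [0.5944, -0.0136, 0.1836]
tool_rot: [-0.0, 0.94, 0.341, 0.002]
contact_force: [1.4, -1.0, -2.4]
gripper_width: 0.348
```

```bash
python3 - <<'E'
from h import *
st(); go([.090,.094,.099,.104,.109,.113,.115])
E
```

```text
t 8.1 pos [ 0.5944 -0.0136  0.1836] yaw -50.07 F [ 1.36 -0.97 -2.44] M [-0.035 -0.024  0.047] w 29.7
[[0.0002, 0.0003, -0.0004], [0.0001, -0.0006, -0.0003]]
[[-0.0098, 0.0002, -0.0005], [0.0001, -0.0006, 0.005]]
[[-0.0222, -0.0005, -0.0005], [0.0001, -0.0006, 0.0117]]
[[-0.0346, -0.0016, -0.0006], [0.0001, -0.0006, 0.0183]]
[[-0.0469, -0.0033, -0.0006], [0.0001, -0.0006, 0.0249]]
[[-0.0567, -0.005, -0.0007], [0.0001, -0.0006, 0.0302]]
[[-0.0616, -0.006, -0.0007], [0.0001, -0.0006, 0.0329]]
```

{"method": "play_rows", "body": {
  "motion": [
    [[-0.01,0.0005,-0.0005],[0,0,0.005]],
    [[-0.022,0,-0.0005],[0,0,0.0115]],
    [[-0.0345,-0.001,-0.0005],[0,0,0.018]],
    [[-0.047,-0.003,-0.0005],[0,0,0.025]],
    [[-0.0565,-0.0045,-0.0005],[0,0,0.03]],
    [[-0.0615,-0.0055,-0.0005],[0,0,0.033]],
    [[-0.0615,-0.0055,-0.0005],[0,0,0.033]]
  ]
}}

```text
t: 8.8
eef_pos: [0.574, -0.0279, 0.1838]
tool_rot: [-0.0, 0.97, 0.242, 0.002]
contact_force: [0.3, 0.3, -1.5]
gripper_width: 0.348
```

```bash
python3 - <<'E'
from h import *
st(); go([.115,.119,.124,.129,.134,.138,.140])
E
```

```text
t 8.8 pos [ 0.574  -0.0279  0.1838] yaw -61.99 F [ 0.27  0.29 -1.46] M [-0.015  0.042  0.015] w 29.7
[[0.0004, -0.0006, -0.0001], [0.0, -0.0006, -0.0002]]
[[-0.0096, -0.0007, -0.0001], [-0.0, -0.0006, 0.0051]]
[[-0.022, -0.0014, -0.0002], [-0.0, -0.0006, 0.0117]]
[[-0.0344, -0.0026, -0.0002], [-0.0, -0.0006, 0.0184]]
[[-0.0467, -0.0042, -0.0003], [-0.0, -0.0006, 0.025]]
[[-0.0565, -0.006, -0.0003], [-0.0001, -0.0006, 0.0303]]
[[-0.0614, -0.0069, -0.0003], [-0.0001, -0.0006, 0.0329]]
```

{"method": "play_rows", "body": {
  "motion": [
    [[-0.0095,-0.0005,0],[0,0,0.005]],
    [[-0.022,-0.001,0],[0,0,0.0115]],
    [[-0.0345,-0.0025,0],[0,0,0.018]],
    [[-0.0465,-0.004,0],[0,0,0.025]],
    [[-0.0565,-0.0055,0],[0,0,0.03]],
    [[-0.0615,-0.0065,0],[0,0,0.033]],
    [[-0.0615,-0.0065,0],[0,0,0.033]]
  ]
}}

```text
t: 9.5
eef_pos: [0.5508, -0.0371, 0.1837]
tool_rot: [-0.001, 0.99, 0.14, 0.002]
contact_force: [0.2, 0.1, -2.1]
gripper_width: 0.348
```

```bash
python3 - <<'E'
from h import *
st(); go([.140,.144,.149,.154,.159,.164,.167,.170])
E
```

```text
t 9.5 pos [ 0.5508 -0.0371  0.1837] yaw -73.89 F [ 0.21  0.15 -2.13] M [ 0.031 -0.01  -0.023] w 29.7
[[0.0005, -0.0002, -0.0003], [-0.0001, -0.0006, -0.0001]]
[[-0.0095, -0.0003, -0.0004], [-0.0002, -0.0006, 0.0052]]
[[-0.0219, -0.001, -0.0004], [-0.0002, -0.0006, 0.0118]]
[[-0.0343, -0.002, -0.0004], [-0.0002, -0.0006, 0.0184]]
[[-0.0466, -0.0035, -0.0005], [-0.0002, -0.0006, 0.0251]]
[[-0.0589, -0.0055, -0.0005], [-0.0002, -0.0006, 0.0317]]
[[-0.0663, -0.0069, -0.0006], [-0.0002, -0.0006, 0.0357]]
[[-0.0736, -0.0085, -0.0006], [-0.0002, -0.0006, 0.0364]]
```

{"method": "play_rows", "body": {
  "motion": [
    [[-0.0095,-0.0005,-0.0005],[0,0,0.005]],
    [[-0.022,-0.001,-0.0005],[0,0,0.0115]],
    [[-0.0345,-0.002,-0.0005],[0,0,0.018]],
    [[-0.0465,-0.0035,-0.0005],[0,0,0.025]],
    [[-0.059,-0.0055,-0.0005],[0,0,0.0315]],
    [[-0.0665,-0.007,-0.0005],[0,0,0.0355]],
    [[-0.0735,-0.0085,-0.0005],[0,0,0.0365]],
    [[-0.0735,-0.0085,-0.0005],[0,0,0.0365]]
  ]
}}

```text
t: 10.3
eef_pos: [0.5214, -0.042, 0.1838]
tool_rot: [-0.001, 1.0, 0.026, 0.002]
contact_force: [-0.5, 0.2, -2.6]
gripper_width: 0.347
```

```bash
python3 - <<'E'
from h import *
st(); 
for n in ['scene','wrist']:
    c=grab(n); save(c,n+'4.png')
st();go([.172,.176,.180,.184,.187,.190])
E
```

```text
t 10.3 pos [ 0.5214 -0.042   0.1838] yaw -87.02 F [-0.49  0.16 -2.57] M [-0.021 -0.029 -0.007] w 29.7
t 10.4 pos [ 0.5218 -0.0419  0.1838] yaw -87.0 F [ 0.18 -0.26 -1.81] M [-0.016 -0.025 -0.016] w 29.6
[[-0.0055, 0.0004, 0.0001], [-0.0003, -0.0006, -0.0]]
[[-0.0155, 0.0005, 0.0], [-0.0003, -0.0006, -0.0]]
[[-0.0255, 0.0007, -0.0], [-0.0003, -0.0006, -0.0]]
[[-0.0355, 0.0009, -0.0001], [-0.0003, -0.0006, -0.0]]
[[-0.043, 0.0009, -0.0001], [-0.0003, -0.0006, -0.0]]
[[-0.0505, 0.0009, -0.0001], [-0.0003, -0.0006, -0.0]]
```

View pics/wrist4.png

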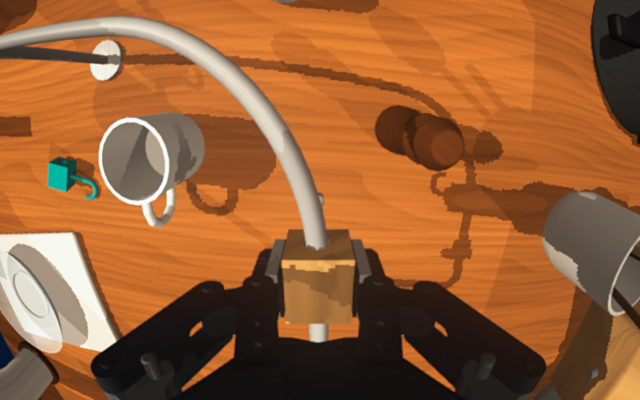

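View pics/scene4.png

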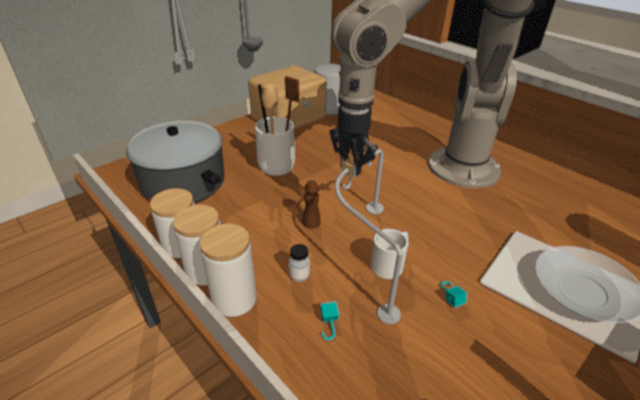

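{"method": "play_rows", "body": {
  "motion": [
    [[-0.008,0,0],[0,0,0]],
    [[-0.018,0,0],[0,0,0]],
    [[-0.028,0.0005,0],[0,0,0]],
    [[-0.038,0.0005,0],[0,0,0]],
    [[-0.048,0.0005,0],[0,0,0]],
    [[-0.055,0.0005,0],[0,0,0]],
    [[-0.06,0.0005,0],[0,0,0]],
    [[-0.06,0.0005,0],[0,0,0]]
  ]
}}

```text
t: 11.2
eef_pos: [0.4976, -0.0433, 0.1838]
tool_rot: [-0.001, 1.0, 0.026, 0.002]
contact_force: [-0.1, 0.7, -2.6]
gripper_width: 0.347
```

```bash
python3 - <<'E'
from h import *
st(); go([.195,.20,.205])
E
```

```text
t 11.2 pos [ 0.4976 -0.0433  0.1838] yaw -87.0 F [-0.13  0.69 -2.57] M [-0.12  -0.034  0.036] w 29.7
[[-0.0025, 0.0005, -0.0], [-0.0003, -0.0006, -0.0]]
[[-0.015, 0.0005, -0.0001], [-0.0003, -0.0006, -0.0]]
[[-0.0275, 0.0005, -0.0001], [-0.0003, -0.0006, -0.0]]
```

```bash
python3 - <<'E'
import numpy as np
from h import *
D=np.load('top.npz'); im=D['im']; d=D['d']
c=dict(pose=D['pose'],fovy=float(D['fov']),cx=float(D['cx']),cy=float(D['cy']),pixels=im,range_z=d)
for v in range(240,274):
    row=im[v,306:322].max(1); print(v, ray_z(c,313,v,.21)[0].round(4), row.tolist(), D['m'][v,306:322].sum())
E
```

```text
240 0.4919 [180, 181, 181, 181, 199, 213, 180, 136, 149, 180, 185, 185, 184, 186, 184, 185] 4
241 0.4895 [182, 182, 181, 181, 197, 213, 182, 140, 150, 180, 187, 185, 184, 185, 186, 185] 4
242 0.4872 [181, 182, 179, 179, 194, 211, 185, 145, 152, 179, 185, 181, 183, 183, 183, 183] 4
243 0.4848 [184, 183, 182, 180, 194, 209, 187, 148, 154, 180, 185, 183, 185, 183, 183, 182] 5
244 0.4824 [186, 186, 186, 181, 193, 207, 186, 154, 157, 182, 187, 188, 186, 186, 185, 185] 5
245 0.4801 [187, 186, 185, 183, 190, 205, 188, 153, 158, 181, 187, 186, 187, 187, 187, 186] 5
246 0.4777 [179, 179, 177, 173, 182, 203, 187, 152, 148, 173, 177, 177, 176, 177, 176, 175] 4
247 0.4754 [182, 182, 179, 174, 181, 201, 190, 152, 148, 174, 178, 176, 178, 177, 176, 175] 4
248 0.473 [187, 187, 185, 177, 181, 201, 191, 158, 152, 180, 186, 183, 184, 183, 179, 180] 4
249 0.4706 [186, 187, 184, 179, 183, 195, 185, 150, 148, 178, 185, 185, 183, 183, 182, 180] 4
250 0.4683 [188, 185, 175, 165, 167, 177, 166, 130, 126, 157, 175, 187, 188, 185, 186, 187] 4
251 0.4659 [191, 179, 151, 127, 131, 148, 141, 112, 90, 100, 146, 1
[... 1320 characters left out ...]
06, 186, 156, 170, 201, 207, 208, 206, 189, 160] 5
267 0.4283 [160, 166, 177, 185, 183, 191, 205, 187, 152, 163, 200, 205, 207, 208, 204, 189] 5
268 0.426 [163, 175, 182, 180, 175, 185, 202, 187, 154, 162, 198, 207, 207, 208, 207, 205] 4
269 0.4237 [165, 183, 185, 181, 173, 180, 200, 189, 156, 158, 192, 206, 207, 208, 207, 208] 4
270 0.4213 [182, 195, 194, 183, 175, 179, 197, 190, 152, 132, 161, 184, 190, 191, 191, 192] 4
271 0.419 [195, 203, 198, 190, 178, 179, 195, 192, 149, 96, 96, 130, 144, 143, 141, 144] 4
272 0.4166 [198, 203, 203, 200, 189, 179, 193, 192, 155, 94, 67, 100, 122, 125, 124, 126] 4
273 0.4143 [191, 201, 204, 203, 191, 182, 193, 194, 159, 95, 70, 106, 127, 125, 125, 125] 4
```

{"method": "play_rows", "body": {
  "motion": [
    [[-0.005,0.0005,0],[0,0,0]],
    [[-0.01,0.0005,0],[0,0,0]],
    [[-0.015,0.0005,0],[0,0,0]],
    [[-0.02,0.0005,0],[0,0,0]],
    [[-0.02,0.0005,0],[0,0,0]],
    [[-0.02,0.0005,0],[0,0,0]]
  ]
}}

```text
t: 11.8
eef_pos: [0.4897, -0.0439, 0.1838]
tool_rot: [-0.001, 1.0, 0.026, 0.002]
contact_force: [0.3, 0.4, -2.5]
gripper_width: 0.344
```

```bash
python3 - <<'E'
from h import *
st(); go([.20,.205])
E
```

```text
t 11.8 pos [ 0.4897 -0.0439  0.1838] yaw -87.0 F [ 0.28  0.38 -2.51] M [0.028 0.018 0.005] w 29.3
[[0.005, 0.0001, 0.0], [-0.0003, -0.0006, 0.0]]
[[-0.0075, 0.0001, -0.0], [-0.0003, -0.0006, 0.0]]
```

{"method": "play_rows", "body": {
  "motion": [
    [[-0.0015,0,0],[0,0,0]],
    [[-0.003,0,0],[0,0,0]],
    [[-0.004,0,0],[0,0,0]],
    [[-0.004,0,0],[0,0,0]]
  ]
}}

```text
t: 12.2
eef_pos: [0.488, -0.0439, 0.1838]
tool_rot: [-0.001, 1.0, 0.026, 0.002]
contact_force: [0.1, -0.8, -1.5]
gripper_width: 0.345
```

```bash
python3 -c "
from h import *
st()"
```

```text
t 12.2 pos [ 0.488  -0.0439  0.1838] yaw -87.0 F [ 0.08 -0.84 -1.47] M [ 0.002 -0.007  0.029] w 29.5
```

{"method": "play_rows", "body": {
  "motion": [
    [[-0.0015,0,0],[0,0,0]],
    [[-0.003,0,0],[0,0,0]],
    [[-0.003,0,0],[0,0,0]]
  ]
}}

```text
t: 12.5
eef_pos: [0.4867, -0.044, 0.1837]
tool_rot: [-0.001, 1.0, 0.026, 0.002]
contact_force: [0.4, 0.2, -1.1]
gripper_width: 0.347
```

```bash
python3 -c "
from h import *
st()"
```

```text
t 12.5 pos [ 0.4867 -0.044   0.1837] yaw -87.0 F [ 0.43  0.23 -1.12] M [-0.017  0.022 -0.048] w 29.7
```

{"method": "play_rows", "body": {
  "motion": [
    [[-0.0015,0,0],[0,0,0]],
    [[-0.0025,0,0],[0,0,0]],
    [[-0.0025,0,0],[0,0,0]]
  ]
}}

```text
t: 12.8
eef_pos: [0.4856, -0.0441, 0.1837]
tool_rot: [-0.001, 1.0, 0.026, 0.002]
contact_force: [-0.4, -0.4, -2.1]
gripper_width: 0.346
```

```bash
python3 -c "
from h import *
st()"
```

```text
t 12.8 pos [ 0.4856 -0.0441  0.1837] yaw -87.0 F [-0.44 -0.37 -2.1 ] M [ 0.012  0.009 -0.008] w 29.6
```

{"method": "play_rows", "body": {
  "motion": [
    [[-0.0015,0,0],[0,0,0]],
    [[-0.0025,0,0],[0,0,0]],
    [[-0.0025,0,0],[0,0,0]]
  ]
}}

```text
t: 13.1
eef_pos: [0.4846, -0.0441, 0.1837]
tool_rot: [-0.001, 1.0, 0.026, 0.002]
contact_force: [-0.4, -0.4, -1.9]
gripper_width: 0.346
```

```bash
python3 -c "
from h import *
st()"
```

```text
t 13.1 pos [ 0.4846 -0.0441  0.1837] yaw -87.0 F [-0.45 -0.44 -1.93] M [0.022 0.014 0.012] w 29.5
```

{"method": "play_rows", "body": {
  "motion": [
    [[-0.0015,0,0],[0,0,0]],
    [[-0.0025,0,0],[0,0,0]],
    [[-0.0025,0,0],[0,0,0]]
  ]
}}

```text
t: 13.4
eef_pos: [0.4843, -0.0442, 0.184]
tool_rot: [-0.001, 1.0, 0.026, 0.003]
contact_force: [2.6, 0.7, -2.6]
gripper_width: 0.349
```

```bash
python3 -c "
from h import *
st()"
```

```text
t 13.4 pos [ 0.4843 -0.0442  0.184 ] yaw -87.0 F [ 2.56  0.67 -2.62] M [ 0.016 -0.563  0.018] w 29.8
```

{"method": "play_rows", "body": {
  "motion": [
    [[-0.0015,0,0],[0,0,0]],
    [[-0.0025,0,0],[0,0,0]],
    [[-0.0028,0,0],[0,0,0]],
    [[-0.0028,0,0],[0,0,0]],
    [[-0.0028,0,0],[0,0,0]],
    [[-0.0028,0,0],[0,0,0]],
    [[-0.0028,0,0],[0,0,0]],
    [[-0.0028,0,0],[0,0,0]]
  ]
}}

```text
t: 14.2
eef_pos: [0.4843, -0.0442, 0.1844]
tool_rot: [-0.001, 1.0, 0.026, 0.004]
contact_force: [4.6, 0.9, -3.3]
gripper_width: 0.349
```

```bash
python3 -c "
from h import *
st()"
```

```text
t 14.2 pos [ 0.4843 -0.0442  0.1844] yaw -86.98 F [ 4.63  0.87 -3.3 ] M [ 0.049 -1.103  0.007] w 29.8
```

```bash
python3 -c "
from h import *
for i in range(8):
    c=grab('scene'); st()
save(c,'scene5.png')"
```

```text
t 14.25 pos [ 0.4843 -0.0442  0.1844] yaw -86.98 F [ 5.02  0.73 -2.8 ] M [ 0.05  -1.08   0.012] w 29.5
t 14.3 pos [ 0.4843 -0.0442  0.1844] yaw -86.98 F [ 5.64 -0.21 -3.34] M [ 0.055 -1.062  0.012] w 29.6
t 14.35 pos [ 0.4843 -0.0442  0.1844] yaw -86.98 F [ 5.5   0.62 -2.53] M [ 0.07  -1.074  0.025] w 29.5
t 14.4 pos [ 0.4843 -0.0442  0.1844] yaw -86.98 F [ 5.21 -0.43 -3.22] M [ 0.048 -1.045 -0.02 ] w 29.8
t 14.45 pos [ 0.4843 -0.0442  0.1844] yaw -86.98 F [ 5.13 -0.55 -2.62] M [ 0.029 -1.051  0.01 ] w 29.8
t 14.5 pos [ 0.4843 -0.0442  0.1844] yaw -86.98 F [ 4.86 -0.06 -2.56] M [ 0.103 -1.067  0.039] w 29.6
t 14.55 pos [ 0.4843 -0.0442  0.1844] yaw -86.98 F [ 5.    0.65 -2.67] M [ 0.034 -1.044  0.004] w 29.4
t 14.6 pos [ 0.4843 -0.0442  0.1844] yaw -86.98 F [ 5.34 -0.26 -3.17] M [ 0.046 -1.087  0.039] w 29.5
```

{"method": "play_rows", "body": {
  "motion": [
    [[-0.0008,0,0.001],[0,0,0]],
    [[-0.0005,0,0.003],[0,0,0]],
    [[-0.0003,0,0.003],[0,0,0]],
    [[-0.0003,0,0.003],[0,0,0]]
  ]
}}

```text
t: 15.0
eef_pos: [0.4843, -0.0442, 0.1832]
tool_rot: [-0.001, 1.0, 0.026, 0.004]
contact_force: [3.3, -0.3, -1.9]
gripper_width: 0.346
```

```bash
python3 -c "
from h import *
st()"
```

```text
t 15.0 pos [ 0.4843 -0.0442  0.1832] yaw -86.98 F [ 3.34 -0.29 -1.89] M [ 0.062 -0.77  -0.046] w 29.6
```

{"method": "play_rows", "body": {
  "motion": [
    [[0.0005,0,0.0005],[0,0,0]],
    [[0.001,0,0.001],[0,0,0]],
    [[0.001,0,0.001],[0,0,0]]
  ]
}}

```text
t: 15.3
eef_pos: [0.4843, -0.0442, 0.1827]
tool_rot: [-0.001, 1.0, 0.026, 0.003]
contact_force: [2.9, 0.6, -1.1]
gripper_width: 0.346
```

```bash
python3 -c "
from h import *
st()"
```

```text
t 15.3 pos [ 0.4843 -0.0442  0.1827] yaw -86.99 F [ 2.92  0.59 -1.14] M [ 0.019 -0.395  0.004] w 29.6
```

{"method": "play_rows", "body": {
  "motion": [
    [[0.001,0,0],[0,0,0]],
    [[0.001,0,0],[0,0,0]],
    [[0.001,0,0],[0,0,0]],
    [[0.001,0,0],[0,0,0]],
    [[0.001,0,0],[0,0,0]]
  ],
  "fingers": 50
}}

```text
t: 15.8
eef_pos: [0.4846, -0.0442, 0.1826]
tool_rot: [-0.001, 1.0, 0.026, 0.003]
contact_force: [0.2, 0.6, 0.7]
gripper_width: 0.585
```

```bash
python3 -c "
from h import *
st()
c=grab('wrist'); save(c,'wrist6.png');st()"
```

```text
t 15.8 pos [ 0.4846 -0.0442  0.1826] yaw -86.99 F [0.2  0.62 0.71] M [-0.016  0.028 -0.021] w 50.0
t 15.85 pos [ 0.4847 -0.0442  0.1826] yaw -86.99 F [0.58 0.49 0.08] M [-0.007 -0.021 -0.057] w 49.9
```

View pics/wrist6.png

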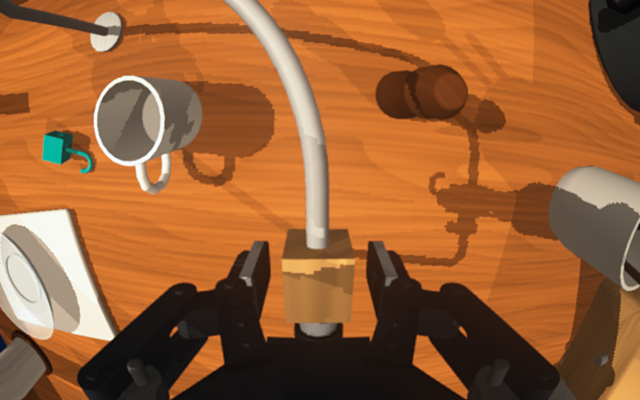

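The carrier block (about 282–354, 230–322) hangs free between the open pads. The grey sleeve sits right behind it at (318,328), with the black collar just beyond. I'll retreat straight up.

{"method": "play_rows", "body": {
  "motion": [
    [[0,0,-0.03],[0,0,0]],
    [[0,0,-0.08],[0,0,0]],
    [[0,0,-0.14],[0,0,0]],
    [[0,0,-0.21],[0,0,0]],
    [[0,0,-0.27],[0,0,0]],
    [[0,0,-0.3],[0,0,0]],
    [[0,0,-0.3],[0,0,0]],
    [[0,0,-0.3],[0,0,0]]
  ]
}}

```text
t: 16.65
eef_pos: [0.4834, -0.0442, 0.3021]
tool_rot: [-0.001, 1.0, 0.026, 0.003]
contact_force: [-0.5, -0.7, -0.6]
gripper_width: 0.59
```

{"method": "play_rows", "body": {
  "motion": [
    [[0.06,0,0],[0,0,0]],
    [[0.15,0,0],[0,0,0]],
    [[0.25,0,0],[0,0,0]],
    [[0.33,0,0],[0,0,0]],
    [[0.38,0,0],[0,0,0]],
    [[0.38,0,0],[0,0,0]],
    [[0.38,0,0],[0,0,0]]
  ]
}}

```text
t: 17.35
eef_pos: [0.6342, -0.0368, 0.3013]
tool_rot: [-0.001, 1.0, 0.026, 0.001]
contact_force: [-0.8, -1.4, -0.3]
gripper_width: 0.583
```

```bash
python3 - <<'E'
from h import *
st()
D=np.load('top.npz')
c=grab('top'); save(c,'top7.png'); cv2.imwrite('pics/top7c.png',cv2.resize(np.hstack([D['im'][215:285,280:350].astype(np.uint8),c['pixels'][215:285,280:350]])[:,:,::-1],None,fx=5,fy=5,interpolation=0))
c2=grab('scene'); save(c2,'scene7.png'); cv2.imwrite('pics/scene7c.png',cv2.resize(c2['pixels'][130:230,310:430][:,:,::-1],None,fx=5,fy=5,interpolation=2))
c=grab('top')
P=cloud(c); im=c['pixels'].astype(int); sat=im.max(2)-im.min(2)
w=(abs(P[...,2]-.213)<.008)&(sat>40)&(im[...,0]>120)&(abs(P[...,0]-.484)<.04)&(abs(P[...,1]+.044)<.03)
print('carrier',P[w].mean(0),cv2.minAreaRect((P[w][:,:2]*1000).astype(np.float32)))
for X,PP,im_ in (('before',D['P'],D['im']),('after',P,im)):
    k=(abs(PP[...,2]-.203)<.012)&(im_.max(2)<60)&(abs(PP[...,0]-.447)<.02)&(abs(PP[...,1]+.047)<.03)
    v,u=np.nonzero(k); print(X,k.sum(),u.mean(),v.mean())
st()
E
```

```text
t 17.35 pos [ 0.6342 -0.0368  0.3013] yaw -87.03 F [-0.83 -1.41 -0.29] M [0.027 0.013 0.01 ] w 49.8
carrier [ 0.48310502 -0.04550832  0.21372543] ((481.12603759765625, -45.70055389404297), (40.310176849365234, 28.459768295288086), 0.5935237407684326)
before 44 312.75 258.84090909090907
after 47 312.59574468085106 258.82978723404256
t 17.5 pos [ 0.634  -0.0365  0.3028] yaw -87.02 F [-0.62 -0.06 -0.  ] M [-0.06   0.03  -0.004] w 50.1
```

View pics/top7c.png

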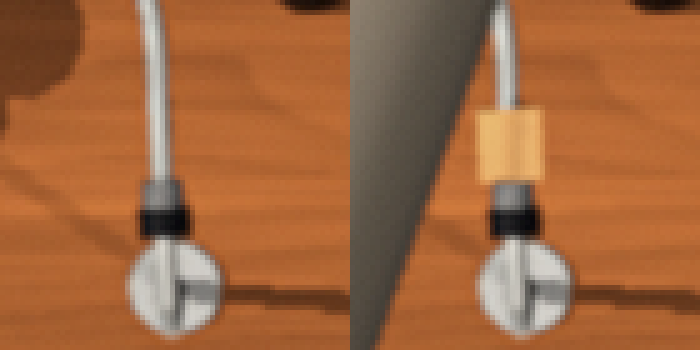

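View pics/scene7c.png

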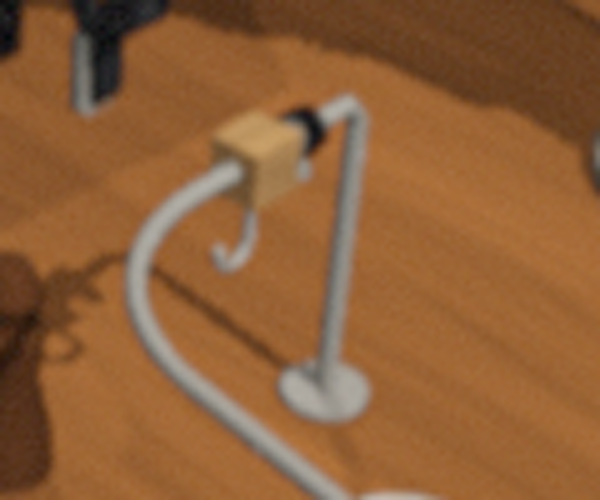

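```bash
python3 -c "
from h import *
print(bot.hand_in())"
```

```text
the job is handed in; nothing more can be done
None
```

I slid the carrier along the rail and round the bend, pressed it against the stop sleeve, let it go and backed the arm clear. I handed the job in at about 17.5 s on the clock; no verdict is reported.

- **Travel:** I turned the carrier with the rod and kept it centred in its bore by feel. Side force stayed around 1–2 N along the way. The highest rail load I read was about 7.5 N, when the gripper first closed; I moved the tool back at once to relieve it.
- **Press:** contact came at tool x = 0.484 m, where I had worked it out from the top view. I held about 5 N (readings 4.6–5.6 N) for about a second with no movement. The moment reading gave about 5.6 N where the force sensor gave 4.6–5.6 N; both are inside the 3.5–6 N band.
- **Last pictures:** the carrier hangs upright and in line, flush against the sleeve. In the top view the collar is at the same pixel position to within 0.2 px (about 0.4 mm). The gripper is clear and the force readings are down to noise. I did not measure the mug, spice jar, pepper mill and crock at the end, but nothing suggested the arm touched them.

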